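# Clamp the drilled block in the router's fixture

### The arm

A 6-joint arm with a two-finger parallel gripper is mounted at the origin on the work surface. World frame = base frame: x ahead of the robot, y to its left, z up, the work surface at z = 0. Lengths are in m, angles in rad, forces in N, time in s.
With the tool pointing down it reaches from about 0.35 to 0.875 m from the base axis. Payload 4.2 kg.
Tool frame: the origin (TCP) lies on the mounting face of the last link; the fingertips stand 173 mm ahead of it and the grasp point (between the pads) lies 155 mm ahead of it; z points along the fingers, x is the direction in which the jaws open and shut, and the axes are right-handed (so a half turn about z gives the same grasp; the last joint's range is limited). The gripper opens to 85 mm and grips with 20 to 120 N. Pads are 22 mm wide; open, the fingers measure 114 mm over their backs; the gripper's body (76 mm by 85 mm) begins 54 mm behind the grasp point. The pads swing forward as they close: fully open they stand 13 mm farther back than shut.
Start: joints at [-0.932, 0.385, 0.008, 0, -1.194, -0.259], TCP at [0.232, -0.58, 0.405] pointing down, gripper open.
Joint ranges: [-3.14, 3.14], [-1.21, 2.06], [-1.07, 1.41], [-3.16, 2.05], [-2.99, -0.16], [-3.1, 3.1]. Speed limits (rad/s): [2.79, 2.79, 3.14, 3.14, 3.14, 3.14].

### API

Orientations are given as a rotation vector (axis times angle).
In Python, from bench import status, optics, order gives the robot as it stands.
- The arm moves only by the tool send_rows, never from a script. Its arguments are lists of equal length, an entry for each row: "claw": the finger opening in cm, from 0 to 8.54; "slide": the shift along the tool's x, y, z in cm, a list of three; "twist": the turn, a rotation vector about the tool's x, y, z in rad, a list of three. A call has exactly 10 rows; each row shifts and turns the pose as measured when the row begins, along the tool's axes as they then stand; what a row does not reach is not made up. A row lasts 1/10 s, in which the tool goes at most 50 mm and 8.59 degrees, less where a joint would pass 70% of its speed; a pose out of reach is approached as far as the arm can. A call with a gripper value outside its range is refused whole. The fingers move at their own pace and stop on an object; "newtons" is the grip in N (left out, the last holds). Time passes only in rows, so rows that do not move let the fingers close, or fill a call up. It gives the time, the measured TCP pose, the force and the opening at its end, in the units of the state.
- status.state(): the state, without advancing time (a new reading comes with each control period).
- optics.get_image(name): name is "scene" or "top" or "wrist"; returns a dict with "color" (400x640x3 uint8, blue, green, red), "mtx" (3x3 intrinsics, pixels), "D" ([k1, k2, p1, p2, k3] as OpenCV has them; the pictures are not rectified), "pose" (4x4, takes a point from camera to world coordinates). Camera axes: x right, y down, z forward; pixel columns grow to the right and rows downward; lengths in m; the calibration is good to about 2 mm. A picture is of the moment at which its call begins. There is no depth.
- order.hand_in(): hands the job in, once; it reports no verdict.
Trained networks look in the newest picture that a camera, given by its name, has taken for a name from the list of things; names that differ only in an ending like _2 or _b are one class to them, and where a whole thing is asked for, a point or a joint stands for the part that bears it (a point fixed in the world has none). Each returns a list of dicts, best first, with "conf" (0 to 1); they miss things now and then, are a little off and sometimes report something else, mostly with a low value. They report only what shows in the picture. A call takes as long as a camera call. They do not tell look-alikes from the thing itself.
- optics.regions_of(target, camera): "region" (400x640 bool, what is visible of it).
- optics.landmark_of(target, camera): "xyz" ([x, y, z] in m, in the coordinates of the camera as it stood for that picture, good to about 4 mm: a listed point, or the origin of a listed thing).
The state is a dict: "time": time; "joints": joint angles; "qvel": joint speeds; "effort": joint torques, N m; "tcp_pos": TCP position; "eef_rot": TCP orientation; "ft_force": force on the tool from outside, world axes, zero at the start; "ft_torque": the same for the moment, N m; "opening": finger opening in m.
Only numpy, scipy, OpenCV 4.12 (cv2) and the standard library are available. Lean on these libraries where they do the work, as an engineer would, in place of code of your own. Each camera call takes 0.05 s, during which the arm holds its last target. There are 200 camera calls.

### The job

Clamp the drilled aluminium block in its fixture: with the outside of the fingers, push the steel clamp strap round over the block until it is fully home against its stop post, and only then push the ball-ended cam lever on top of it all the way down, so that the rubber toe presses on the block. Nothing is to be picked up; leave the block seated where it is and do not disturb the other things on the bench.

Things in the scene. Friction and masses are not known exactly. Their poses are not given: they have to be found in the camera images.
- fixture: Fixture, fixed to the bench: aluminium plate 200 (x) x 280 (y) mm on feet, top face 45 mm above the bench. Origin: centre of its underside, on the bench; z up, +x roughly away from the robot. In its frame (mm): pivot post (32 across) at x 0, y 75; block's seat centred at x 0, y -45, with rails 12 high on its +x and -y sides; strap's stop post (10 across, top 90 above the bench) at x 20.5, y -81.
- strap (a joint): Angle (rad) of the strap about its upright pivot. 0 = home: along the fixture's -y, over the block's middle, against its stop post (end of travel). Grows as it swings away toward the fixture's -x (limit 1.5): at value a it points along (-sin a, -cos a) in the fixture's frame. Starts at 0.65 to 1.15. Friction keeps it where it is left; 1 to 1.5 N at the nose moves it.
- lever (a joint): Angle (rad) of the cam lever above the strap, about a level axis across it. 0 = fully down, along the strap (end of travel); starts raised 0.70 to 0.90 (limit 0.92). Friction keeps it where it is left; 2.5 N on the ball moves it at first, up to about 7 N below 0.38, where the sprung foot meets the block. Fully down with the strap home, the toe presses the block with about 8 N.
- strap_pivot (a point): Point on the strap's upright pivot axis, level with the strap's top face (95 mm above the bench). A bolt head 24 mm across stands 7 mm above it.
- strap_nose (a point): Middle of the strap's free end, level with its top face, 162 mm from the pivot axis. The strap is a steel bar 30 mm wide and 16 mm thick, top 95 mm and underside 79 mm above the bench, forked from 92 mm outward (two tines 6 mm thick, flush with its sides). Cheeks on the tines, 117 to 143 mm from the pivot, rise to 115 mm above the bench and carry the lever.
- lever_ball (a point): Centre of the black ball (18 mm across) at the end of the cam lever. 80 mm from the lever's hinge; the lever is a round steel bar 10 mm thick and leans back from its hinge toward the strap's pivot.
- lever_hinge (a point): Point on the lever's hinge axis, in the middle of the fork, 130 mm from the pivot axis, 106 mm above the bench; so the lowered lever's ball centre is also 106 mm above the bench, 50 mm from the pivot axis.
- foot: Round rubber toe, 14 mm across, on a sprung stem under the lever's hub; it swings with the lever in the fork. Origin on the lever's hinge axis; the toe's tip is 42 mm from it, straight below when the lever is down. With the lever raised it clears the block by 5 mm or more.
- block: Workpiece: drilled aluminium block 90 (x) x 60 (y) x 22 mm, about 0.3 kg, lying loose in its seat on the fixture plate, its top 67 mm above the bench. Origin: centre of its underside.
- bearing: Bystander: steel bearing sleeve, 32 mm across, 42 mm high, upright on the fixture plate near its front corner (fixture frame about x -70, y -115 mm), 180 mm or more from the pivot axis, so outside the strap's sweep. Origin: centre of its underside.
- shaft_support: Bystander: aluminium shaft support, 28 x 42 x 34 mm, on the fixture plate's far corner beyond the pivot post. Origin: centre of its underside.
- screwdriver: Bystander: screwdriver lying on the bench, right of the fixture.
- stepper: Bystander: stepper motor, 57 x 57 x 68 mm with a short shaft on top, on the bench left of the fixture. Origin: centre of its underside.
- spray_can: Bystander: black spray can, 54 mm across, 170 mm high, on the bench at far left or far right. Origin: centre of its underside.
- marker: Bystander: marker pen 135 mm long lying on the bench between robot and fixture, left.
- hex_key: Bystander: small hex key, 90 mm long, lying on the bench between robot and fixture, right.
- screw_tray: Bystander: grey screw tray, 110 x 120 x 45 mm, on the bench at far right or far left. Origin: centre of its underside.
Things that resemble listed ones, but are neither listed nor needed, are in the scene too. What is shaped like the block but blue, orange or red is not meant.

How it is judged:
On the way, in this order (a step that is already met when the one before it is completed fails the run):
1. the strap is home over the block while the lever is still raised (value of joint strap below 0.06 rad and value of joint lever above 0.5 rad), for 0.2 s.
2. the lever is fully down and the toe presses on the block (value of joint strap below 0.06 rad and value of joint lever below 0.09 rad and contact force between foot and block above 4 N), for 0.2 s.
At the end, for the whole second after the job is handed in: The strap is within 0.06 rad of home, the lever within 0.09 rad of fully down, the rubber toe presses on the block with more than 4 N, and the block lies flat and at rest within 5 mm of where it started (all of step 2 and distance of block from where it was at the start of the episode below 0.005 m and angle between block's own z axis and vertical below 0.03 rad and linear speed of block below 0.01 m/s); the robot touches nothing.
It fails at once if the lever is pushed down before the strap is home (value of joint strap above 0.15 rad and value of joint lever below 0.5 rad).
It fails at once if the block is lifted or shoved out of its seat (more than 8 mm) (distance of block from where it was at the start of the episode above 0.008 m).
It fails at once if a bystander is moved more than 20 mm (distance of any of bearing, shaft_support, screwdriver, stepper, spray_can, marker, hex_key, screw_tray from where it was at the start of the episode above 0.02 m).
It also fails if it takes over 50 s, if anything falls off the work surface, if the arm or the gripper's body presses on something with over 40 N, if the wrist force passes 120 N, or if a joint passes its speed limit or range.

## Working session

There is one attempt and no reset: what is moved stays moved. The work goes in short steps, Python scripts to look and compute and a tool call to move; the robot and the scene stay as the last step left them, time stands still between calls to the robot, and variables do not carry over. Pictures are saved under pics/ and viewed, about 8 in all and at most 12, crops included, and the job is handed in when it is done.

Besides the shell and the picture viewer there is one more tool, called after "Emit:" as name(argument=value, ...), one argument or row to a line, values as JSON. send_rows: Moves the arm, as the interface text tells. Its arguments: {"type":"object","properties":{"claw":{"type":"array"},"slide":{"type":"array"},"twist":{"type":"array"},"newtons":{"type":"number"}},"required":["claw","slide","twist"]}

```bash
mkdir -p pics
cat > h.py <<'E'
import numpy as np, cv2
from scipy.spatial.transform import Rotation as R
from bench import status, optics, order
def lm(name, cam, pose=None, n=3):
    r=optics.landmark_of(name,cam); out=[]
    for d in r[:n]:
        p=pose@np.r_[d['xyz'],1]; out.append((round(d['conf'],2),np.round(p[:3],4)))
    return out
def st():
    s=status.state(); print('t',round(s['time'],2),'tcp',np.round(s['tcp_pos'],4),'rv',np.round(s['eef_rot'],3),'f',np.round(s['ft_force'],1),'op',round(s['opening'],4)); 
    return s
E
python3 - <<'E'
from h import *
s=st(); print(R.from_rotvec(s['eef_rot']).as_matrix().round(3))
for c in ['scene','top']:
    im=optics.get_image(c); cv2.imwrite(f'pics/{c}0.png',im['color']); print(c,im['pose'].round(3).tolist(),im['mtx'].round(0).tolist())
    for n in ['fixture','strap_pivot','strap_nose','lever_ball','lever_hinge','block','bearing','shaft_support','stepper','spray_can','screw_tray']:
        print(n,lm(n,c,im['pose']))
E
```

```text
t 0.0 tcp [ 0.2317 -0.5803  0.4036] rv [-1.761e+00 -2.599e+00 -2.000e-03] f [0.5 0.5 0.6] op 0.0854
[[-0.371  0.929 -0.001]
 [ 0.929  0.371  0.002]
 [ 0.002 -0.    -1.   ]]
scene [[-0.232, 0.603, -0.763, 1.56], [0.973, 0.136, -0.189, 0.225], [-0.01, -0.786, -0.618, 0.931], [0.0, 0.0, 0.0, 1.0]] [[507.0, 0.0, 317.0], [0.0, 507.0, 197.0], [0.0, 0.0, 1.0]]
fixture [(0.57, array([ 0.6285, -0.0343,  0.002 ]))]
strap_pivot [(0.75, array([0.6514, 0.037 , 0.0953]))]
strap_nose [(0.77, array([0.4936, 0.0046, 0.0916]))]
lever_ball [(0.68, array([0.5811, 0.0203, 0.1618]))]
lever_hinge [(0.48, array([0.529 , 0.0081, 0.1036]))]
block [(0.8, array([ 0.621 , -0.075 ,  0.0441])), (0.62, array([ 0.4119, -0.0767, -0.0021])), (0.56, array([ 0.3777,  0.1012, -0.0054]))]
bearing [(0.75, array([ 0.5204, -0.1207,  0.0457]))]
shaft_support [(0.64, array([0.7197, 0.041 , 0.0433]))]
stepper [(0.76, array([ 0.5517,  0.4624, -0.0018]))]
spray_can [(0.93, array([ 0.6858, -0.3851,  0.0031])), (0.51, array([ 0.5211, -0.1225,  0.0472]))]
screw_tray [(0.76, array([ 0.7011,  0.3919, -0.0024]))]
top [[0.013, -0.988, 0
[... 398 characters left out ...]
, 0.1623]))]
lever_hinge [(0.45, array([0.5226, 0.0084, 0.1073]))]
block [(0.97, array([ 0.6165, -0.0758,  0.0468])), (0.93, array([5.462e-01, 2.261e-01, 4.000e-04])), (0.79, array([0.3768, 0.1041, 0.0009]))]
bearing [(0.49, array([ 0.5209, -0.1284,  0.0415])), (0.32, array([0.5255, 0.0083, 0.1103])), (0.24, array([ 0.6311, -0.0365, -0.0043]))]
shaft_support [(0.54, array([0.7143, 0.0385, 0.0492])), (0.4, array([ 0.3799, -0.2616,  0.0034]))]
stepper [(0.56, array([5.517e-01, 4.565e-01, 5.000e-04]))]
spray_can [(0.67, array([0.6484, 0.0364, 0.0934])), (0.64, array([ 0.6843, -0.3838, -0.0042])), (0.48, array([ 0.6152, -0.0761,  0.0501]))]
screw_tray [(0.64, array([ 0.6971,  0.3897, -0.0044]))]
```

View pics/scene0.png

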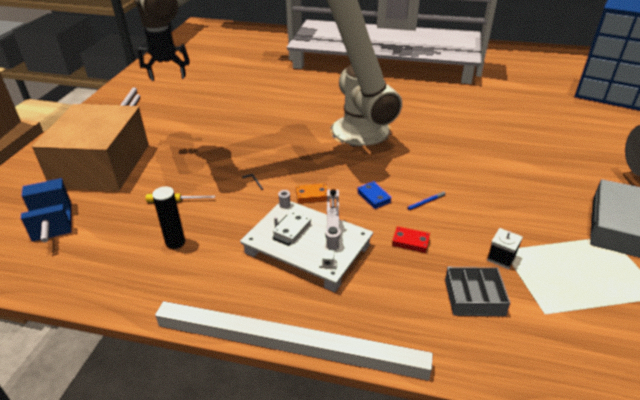

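View pics/top0.png

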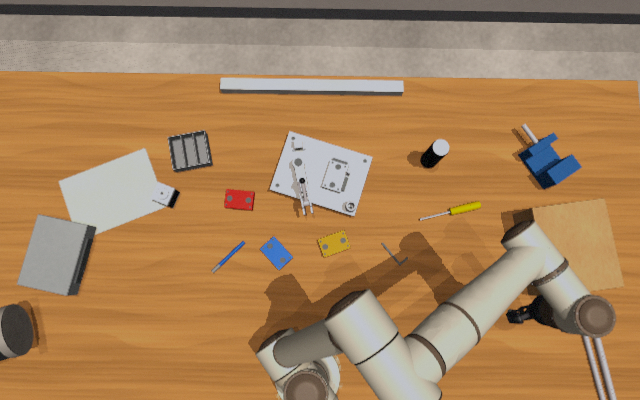

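The two cameras agree to about 4 mm. The strap is at about 1.10 rad and the fixture yaw is about -16.5°. Next I'll write a row planner in pivot coordinates (radial r, side offset, angle a, tip height).

```bash
cat >> h.py <<'E'
PIV=np.array([.651,.036]); HOME=np.radians(253.5)
def pose(r,off,a,tip):
    "tool x = radial outward, y = away from home (trailing side); off = distance of finger centre on trailing side"
    th=HOME-a; u=np.array([np.cos(th),np.sin(th)]); y=np.array([u[1],-u[0]])
    x3=np.r_[u,0];z3=np.array([0,0,-1.]);y3=np.cross(z3,x3)
    M=np.c_[x3,y3,z3]; p=PIV+r*u+off*y3[:2]
    return np.r_[p,tip+.173],R.from_matrix(M)
def rows(wps,n):
    "n rows through waypoints [(pose, k rows)], printed per row"
    s=st(); p=np.array(s['tcp_pos']); q=R.from_rotvec(s['eef_rot'])
    for (r,off,a,tip),k in zip(wps,n):
        a1,a0=np.array((r,off,a,tip)),None
        P,Q=pose(r,off,a,tip); dv=(q.inv()*Q).as_rotvec()
        for i in range(k):
            p1=p+(P-p)/(k-i); q1=q*R.from_rotvec((q.inv()*Q).as_rotvec()/(k-i))
            print(np.round(100*q.inv().apply(p1-p),2).tolist(),np.round((q.inv()*q1).as_rotvec(),3).tolist()); p,q=p1,q1
E
python3 -c "
from h import *
print(pose(.15,.056,1.098,.2)[0])
rows([(.15,.056,1.098,.21)],[20])"
```

```text
[0.49326358 0.06348132 0.373     ]
t 1.2 tcp [ 0.2317 -0.5804  0.4047] rv [ 1.762  2.601 -0.   ] f [-0.2 -0.2  0.3] op 0.0855
[2.51, 2.41, 0.11] [-0.0, 0.0, -0.069]
[2.33, 2.57, 0.11] [-0.0, 0.0, -0.069]
[2.15, 2.73, 0.11] [-0.0, 0.0, -0.069]
[1.96, 2.87, 0.11] [-0.0, 0.0, -0.069]
[1.76, 3.0, 0.11] [-0.0, 0.0, -0.069]
[1.55, 3.11, 0.11] [-0.0, 0.0, -0.069]
[1.33, 3.21, 0.11] [-0.0, 0.0, -0.069]
[1.11, 3.29, 0.11] [-0.0, 0.0, -0.069]
[0.88, 3.36, 0.11] [-0.0, 0.0, -0.069]
[0.64, 3.42, 0.11] [-0.0, 0.0, -0.069]
[0.41, 3.45, 0.11] [-0.0, 0.0, -0.069]
[0.17, 3.47, 0.11] [-0.0, 0.0, -0.069]
[-0.07, 3.47, 0.11] [-0.0, 0.0, -0.069]
[-0.31, 3.46, 0.11] [-0.0, 0.0, -0.069]
[-0.55, 3.43, 0.11] [-0.0, 0.0, -0.069]
[-0.78, 3.39, 0.11] [-0.0, 0.0, -0.069]
[-1.01, 3.32, 0.11] [-0.0, 0.0, -0.069]
[-1.24, 3.25, 0.11] [-0.0, 0.0, -0.069]
[-1.46, 3.15, 0.11] [-0.0, 0.0, -0.069]
[-1.67, 3.05, 0.11] [-0.0, 0.0, -0.069]
```

Emit:
send_rows(
  claw=[0,0,0,0,0,0,0,0,0,0],
  slide=[
    [2.5,2.4,0],
    [2.3,2.6,0],
    [2.15,2.7,0],
    [2,2.9,0],
    [1.8,3,0],
    [1.55,3.1,0],
    [1.3,3.2,0],
    [1.1,3.3,0],
    [0.9,3.4,0],
    [0.6,3.4,0],
  ],
  twist=[
    [0,0,-0.07],
    [0,0,-0.07],
    [0,0,-0.07],
    [0,0,-0.07],
    [0,0,-0.07],
    [0,0,-0.07],
    [0,0,-0.07],
    [0,0,-0.07],
    [0,0,-0.07],
    [0,0,-0.07],
  ],
)

```text
time: 2.2
tcp_pos: [0.3602, -0.2483, 0.4041]
eef_rot: [0.731, 3.052, -0.002]
ft_force: [1.2, -0.1, 0.1]
opening: -0.0001
```

```bash
python3 -c "
from h import *
rows([(.15,.056,1.098,.21)],[10])"
```

```text
t 2.2 tcp [ 0.3602 -0.2483  0.4041] rv [ 7.310e-01  3.052e+00 -2.000e-03] f [ 1.2 -0.1  0.1] op -0.0001
[0.23, 3.38, 0.21] [-0.0, 0.0, -0.066]
[0.01, 3.39, 0.21] [-0.0, 0.0, -0.066]
[-0.22, 3.38, 0.21] [-0.0, 0.0, -0.066]
[-0.44, 3.36, 0.21] [-0.0, 0.0, -0.066]
[-0.66, 3.33, 0.21] [-0.0, 0.0, -0.066]
[-0.87, 3.28, 0.21] [-0.0, 0.0, -0.066]
[-1.09, 3.21, 0.21] [-0.0, 0.0, -0.066]
[-1.29, 3.13, 0.21] [-0.0, 0.0, -0.066]
[-1.5, 3.04, 0.21] [-0.0, 0.0, -0.066]
[-1.69, 2.94, 0.21] [-0.0, 0.0, -0.066]
```

Emit:
send_rows(
  claw=[0,0,0,0,0,0,0,0,0,0],
  slide=[
    [0.2,3.4,0.2],
    [0,3.4,0.2],
    [-0.2,3.4,0.2],
    [-0.45,3.4,0.2],
    [-0.65,3.3,0.2],
    [-0.9,3.3,0.2],
    [-1.1,3.2,0.2],
    [-1.3,3.1,0.2],
    [-1.5,3,0.2],
    [-1.7,2.9,0.2],
  ],
  twist=[
    [0,0,-0.066],
    [0,0,-0.066],
    [0,0,-0.066],
    [0,0,-0.066],
    [0,0,-0.066],
    [0,0,-0.066],
    [0,0,-0.066],
    [0,0,-0.066],
    [0,0,-0.066],
    [0,0,-0.066],
  ],
)

```text
time: 3.2
tcp_pos: [0.4917, 0.0794, 0.3877]
eef_rot: [-0.345, 3.11, -0.005]
ft_force: [0.6, -0.0, 0.9]
opening: 0.0001
```

```bash
python3 -c "
from h import *
im=optics.get_image('wrist'); cv2.imwrite('pics/w1.png',im['color'])
for n in ['fixture','strap_pivot','strap_nose','lever_ball','lever_hinge','block','bearing','shaft_support']: print(n,lm(n,'wrist',im['pose'],2))
rows([(.15,.056,1.098,.082)],[8])"
```

```text
fixture [(0.79, array([ 0.6311, -0.0319,  0.0018])), (0.18, array([0.6524, 0.0401, 0.0916]))]
strap_pivot [(0.76, array([0.6518, 0.0392, 0.0935])), (0.52, array([0.7144, 0.0412, 0.0464]))]
strap_nose [(0.84, array([0.4925, 0.003 , 0.095 ]))]
lever_ball [(0.84, array([0.5822, 0.0223, 0.1616]))]
lever_hinge [(0.66, array([0.5241, 0.0099, 0.1052]))]
block [(0.85, array([ 0.4137, -0.077 , -0.0059])), (0.69, array([ 0.3778,  0.1081, -0.0007]))]
bearing []
shaft_support [(0.76, array([0.7163, 0.0402, 0.0493]))]
t 3.65 tcp [0.4911 0.077  0.3878] rv [-0.338  3.111 -0.005] f [0.1 0.3 0.7] op -0.0
[0.03, -0.16, 1.66] [-0.001, 0.001, 0.004]
[0.03, -0.17, 1.66] [-0.001, 0.001, 0.004]
[0.02, -0.17, 1.66] [-0.001, 0.001, 0.004]
[0.02, -0.17, 1.66] [-0.001, 0.001, 0.004]
[0.02, -0.17, 1.66] [-0.001, 0.001, 0.004]
[0.01, -0.17, 1.66] [-0.001, 0.001, 0.004]
[0.01, -0.17, 1.66] [-0.001, 0.001, 0.004]
[0.01, -0.17, 1.66] [-0.001, 0.001, 0.004]
```

View pics/w1.png

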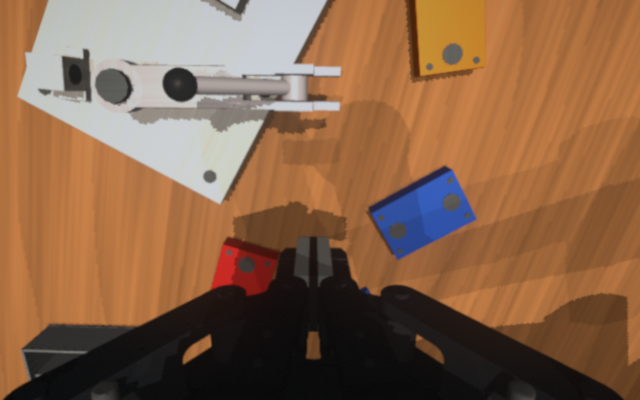

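The wrist view shows the strap lying level at row 87, from the pivot at (115,87) to the nose at (335,87). The ball is at (180,85), the lever is raised, and the closed fingers are on the trailing side. The landmarks agree with the earlier ones, so I'll go down beside the nose.

Emit:
send_rows(
  claw=[0,0,0,0,0,0,0,0,0,0],
  slide=[
    [0,-0.1,1.7],
    [0,-0.1,1.7],
    [0,-0.1,1.7],
    [0,-0.1,1.7],
    [0,-0.1,1.7],
    [0,-0.1,1.7],
    [0,-0.1,1.6],
    [0,-0.1,1.4],
    [0,0,0],
    [0,0,0],
  ],
  twist=[
    [0,0,0],
    [0,0,0],
    [0,0,0],
    [0,0,0],
    [0,0,0],
    [0,0,0],
    [0,0,0],
    [0,0,0],
    [0,0,0],
    [0,0,0],
  ],
)

```text
time: 4.65
tcp_pos: [0.4943, 0.0618, 0.2557]
eef_rot: [-0.319, 3.104, -0.001]
ft_force: [-0.1, 0.4, 0.2]
opening: -0.0002
```

```bash
python3 -c "
from h import *
for n in ['strap_nose','lever_ball']:
  im=optics.get_image('scene'); print(n,lm(n,'scene',im['pose'],1))
rows([(.15,.026,1.098,.082),(.15,.026,.55,.082),(.15,.026,.0,.082)],[5,10,10])
im=optics.get_image('wrist');print(im['pose'][:3,3])"
```

```text
strap_nose [(0.74, array([0.4963, 0.0013, 0.0918]))]
lever_ball [(0.65, array([0.5807, 0.0235, 0.1611]))]
t 4.85 tcp [0.4943 0.0622 0.2561] rv [-0.319  3.103 -0.   ] f [-0.  -0.3 -0.2] op 0.0002
[0.03, -0.57, 0.02] [-0.0, 0.004, 0.004]
[0.03, -0.57, 0.02] [-0.0, 0.004, 0.004]
[0.02, -0.57, 0.02] [-0.0, 0.004, 0.004]
[0.02, -0.57, 0.02] [-0.0, 0.004, 0.004]
[0.02, -0.57, 0.02] [-0.0, 0.004, 0.004]
[-0.08, -0.82, -0.0] [0.0, -0.0, -0.055]
[-0.04, -0.82, -0.0] [0.0, -0.0, -0.055]
[0.01, -0.82, -0.0] [0.0, -0.0, -0.055]
[0.05, -0.82, -0.0] [0.0, -0.0, -0.055]
[0.1, -0.82, -0.0] [0.0, -0.0, -0.055]
[0.14, -0.81, -0.0] [0.0, -0.0, -0.055]
[0.18, -0.8, -0.0] [0.0, -0.0, -0.055]
[0.23, -0.79, -0.0] [0.0, -0.0, -0.055]
[0.27, -0.78, 0.0] [0.0, -0.0, -0.055]
[0.31, -0.76, 0.0] [0.0, -0.0, -0.055]
[-0.09, -0.82, 0.0] [-0.0, 0.0, -0.055]
[-0.04, -0.83, 0.0] [-0.0, 0.0, -0.055]
[0.01, -0.83, 0.0] [-0.0, 0.0, -0.055]
[0.05, -0.83, 0.0] [-0.0, 0.0, -0.055]
[0.1, -0.82, 0.0] [-0.0, 0.0, -0.055]
[0.14, -0.81, 0.0] [-0.0, 0.0, -0.055]
[0.19, -0.81, 0.0] [-0.0, 0.0, -0.055]
[0.23, -0.79, 0.0] [-0.0, 0.0, -0.055]
[0.27, -0.78, 0.0] [-0.0, 0.0, -0.055]
[0.32, -0.76, 0.0] [-0.0, 0.0, -0.055]
[ 0.51072572 -0.00575712  0.22476373]
```

Emit:
send_rows(
  claw=[0,0,0,0,0,0,0,0,0,0],
  slide=[
    [0,-0.6,0],
    [0,-0.6,0],
    [0,-0.6,0],
    [0,-0.6,0],
    [0,-0.6,0],
    [0.1,-0.8,0],
    [0.1,-0.8,0],
    [0.1,-0.8,0],
    [0.1,-0.8,0],
    [0.1,-0.8,0],
  ],
  twist=[
    [0,0,0],
    [0,0,0],
    [0,0,0],
    [0,0,0],
    [0,0,0],
    [0,0,-0.055],
    [0,0,-0.055],
    [0,0,-0.055],
    [0,0,-0.055],
    [0,0,-0.055],
  ],
)

```text
time: 5.9
tcp_pos: [0.509, -0.0112, 0.2573]
eef_rot: [-0.757, 3.024, -0.002]
ft_force: [-0.2, 1.2, 0.4]
opening: -0.0
```

```bash
cat >> h.py <<'E'
def where():
    s=status.state(); p=np.array(s['tcp_pos']); M=R.from_rotvec(s['eef_rot']).as_matrix(); 
    yaw=np.arctan2(M[1,0],M[0,0])%(2*np.pi); u=np.array([np.cos(HOME),np.sin(HOME)]);d=p[:2]-PIV
    a=HOME-yaw; v=M[:2,0]/np.linalg.norm(M[:2,0]); w=M[:2,1]
    print('tool a %.3f r %.4f off %.4f tip %.4f'%(a,d@v,d@w,p[2]-.173),'f',np.round(s['ft_force'],1))
def joints(c='scene'):
    for c in ['scene','top']:
        im=optics.get_image(c); 
        for n in ['strap_nose','lever_hinge','lever_ball']:
            for cf,p in lm(n,c,im['pose'],1):
                d=p[:2]-PIV; print(c,n,cf,p,'a=%.3f r=%.3f'%(HOME-np.arctan2(d[1],d[0])%(2*np.pi),np.hypot(*d)))
E
sed -i 's/np.arctan2(d\[1\],d\[0\])%(2\*np.pi)/(np.arctan2(d[1],d[0])%(2*np.pi))/' h.py
python3 -c "
from h import *
where(); joints(); rows([(.15,.024,.3,.082)],[10])"
```

```text
tool a 0.792 r 0.1474 off 0.0253 tip 0.0843 f [-0.2  1.2  0.4]
scene strap_nose 0.88 [ 0.5129 -0.0461  0.0921] a=0.746 r=0.161
scene lever_hinge 0.47 [ 0.5424 -0.0255  0.1043] a=0.768 r=0.125
scene lever_ball 0.67 [0.5874 0.0015 0.1626] a=0.786 r=0.072
t 6.3 tcp [ 0.5089 -0.0104  0.2573] rv [-7.540e-01  3.025e+00 -3.000e-03] f [ 0.7  0.3 -0.1] op 0.0002
[-0.04, -0.76, 0.03] [-0.001, 0.002, -0.049]
[-0.0, -0.76, 0.03] [-0.001, 0.002, -0.049]
[0.04, -0.76, 0.03] [-0.001, 0.002, -0.049]
[0.07, -0.75, 0.03] [-0.001, 0.002, -0.049]
[0.11, -0.75, 0.03] [-0.001, 0.002, -0.049]
[0.15, -0.74, 0.03] [-0.001, 0.002, -0.049]
[0.18, -0.74, 0.03] [-0.001, 0.002, -0.049]
[0.22, -0.73, 0.02] [-0.001, 0.002, -0.049]
[0.26, -0.71, 0.02] [-0.001, 0.002, -0.049]
[0.29, -0.7, 0.02] [-0.001, 0.002, -0.049]
```

The strap is moving with the finger: it now reads about 0.77, and the force is 1.2 N.

Emit:
send_rows(
  claw=[0,0,0,0,0,0,0,0,0,0],
  slide=[
    [0.1,-0.75,0],
    [0.1,-0.75,0.1],
    [0.1,-0.75,0],
    [0.1,-0.75,0.1],
    [0.1,-0.75,0],
    [0.15,-0.75,0],
    [0.15,-0.75,0],
    [0.15,-0.75,0],
    [0.15,-0.75,0],
    [0.15,-0.75,0],
  ],
  twist=[
    [0,0,-0.05],
    [0,0,-0.05],
    [0,0,-0.05],
    [0,0,-0.05],
    [0,0,-0.05],
    [0,0,-0.05],
    [0,0,-0.05],
    [0,0,-0.05],
    [0,0,-0.05],
    [0,0,-0.05],
  ],
)

```text
time: 7.3
tcp_pos: [0.5483, -0.0717, 0.2554]
eef_rot: [-1.512, 2.73, -0.006]
ft_force: [0.0, 1.0, -0.1]
opening: -0.0
```

```bash
python3 -c "
from h import *
where(); joints(); rows([(.15,.024,0,.082)],[10])"
```

```text
tool a 0.271 r 0.1458 off 0.0299 tip 0.0824 f [ 0.   1.  -0.1]
scene strap_nose 0.74 [ 0.564  -0.1021  0.0935] a=0.274 r=0.163
scene lever_hinge 0.67 [ 0.585  -0.0713  0.1024] a=0.263 r=0.126
scene lever_ball 0.61 [ 0.6131 -0.0204  0.163 ] a=0.304 r=0.068
t 7.7 tcp [ 0.548  -0.0717  0.2555] rv [-1.509  2.732 -0.006] f [ 0.  -0.2  0.7] op 0.0001
[0.05, -0.47, 0.01] [-0.002, 0.001, -0.027]
[0.06, -0.47, 0.01] [-0.002, 0.001, -0.027]
[0.07, -0.47, 0.01] [-0.002, 0.001, -0.027]
[0.09, -0.47, 0.01] [-0.002, 0.001, -0.027]
[0.1, -0.46, 0.01] [-0.002, 0.001, -0.027]
[0.11, -0.46, 0.01] [-0.002, 0.001, -0.027]
[0.13, -0.46, 0.01] [-0.002, 0.001, -0.027]
[0.14, -0.45, 0.01] [-0.002, 0.001, -0.027]
[0.15, -0.45, 0.01] [-0.002, 0.001, -0.027]
[0.16, -0.45, 0.01] [-0.002, 0.001, -0.027]
```

Emit:
send_rows(
  claw=[0,0,0,0,0,0,0,0,0,0],
  slide=[
    [0.1,-0.45,0],
    [0.1,-0.45,0],
    [0.1,-0.45,0],
    [0.1,-0.45,0],
    [0.1,-0.45,0],
    [0.1,-0.45,0],
    [0.1,-0.45,0],
    [0.1,-0.45,0],
    [0.1,-0.4,0],
    [0.1,-0.4,0],
  ],
  twist=[
    [0,0,-0.027],
    [0,0,-0.027],
    [0,0,-0.027],
    [0,0,-0.027],
    [0,0,-0.027],
    [0,0,-0.027],
    [0,0,-0.027],
    [0,0,-0.027],
    [0,0,-0.027],
    [0,0,-0.027],
  ],
)

```text
time: 8.7
tcp_pos: [0.5809, -0.0966, 0.2552]
eef_rot: [-1.878, 2.499, 0.001]
ft_force: [-0.4, 0.7, -0.1]
opening: -0.0
```

```bash
python3 -c "
from h import *
where(); joints(); st()"
```

```text
tool a -0.006 r 0.1469 off 0.0304 tip 0.0822 f [-0.4  0.7 -0.1]
scene strap_nose 0.61 [ 0.6055 -0.1191  0.0928] a=-0.003 r=0.162
scene lever_hinge 0.53 [ 0.6185 -0.0886  0.1035] a=-0.033 r=0.129
scene lever_ball 0.72 [ 0.629  -0.0304  0.1592] a=0.032 r=0.070
top lever_hinge 0.4 [ 0.6855 -0.3884 -0.006 ] a=-0.369 r=0.426
t 9.1 tcp [ 0.581  -0.0968  0.2554] rv [-1.876e+00  2.500e+00 -1.000e-03] f [ 1.1  0.6 -0.9] op -0.0001
```

It's near home, but no stop force shows yet. I'll creep on until the force rises.

Emit:
send_rows(
  claw=[0,0,0,0,0,0,0,0,0,0],
  slide=[
    [0,-0.15,0],
    [0,-0.15,0],
    [0,-0.15,0],
    [0,-0.15,0],
    [0,-0.15,0],
    [0,-0.15,0],
    [0,-0.15,0],
    [0,-0.15,0],
    [0,-0.15,0],
    [0,-0.15,0],
  ],
  twist=[
    [0,0,0],
    [0,0,0],
    [0,0,0],
    [0,0,0],
    [0,0,0],
    [0,0,0],
    [0,0,0],
    [0,0,0],
    [0,0,0],
    [0,0,0],
  ],
)

```text
time: 10.1
tcp_pos: [0.5866, -0.098, 0.2554]
eef_rot: [1.879, -2.509, -0.037]
ft_force: [-5.7, 3.1, 3.6]
opening: -0.0001
```

```bash
python3 -c "
from h import *
where(); joints(); im=optics.get_image('scene')['color'][160:300,220:400]; cv2.imwrite('pics/s2.png',cv2.resize(im,None,fx=4,fy=4,interpolation=cv2.INTER_CUBIC))"
```

```text
tool a -0.003 r 0.1467 off 0.0241 tip 0.0824 f [-5.7  3.1  3.6]
scene strap_nose 0.62 [ 0.6071 -0.116   0.0927] a=-0.007 r=0.158
scene lever_hinge 0.47 [ 0.6166 -0.0833  0.1029] a=-0.007 r=0.124
scene lever_ball 0.44 [ 0.63   -0.0315  0.1618] a=0.014 r=0.071
```

View pics/s2.png

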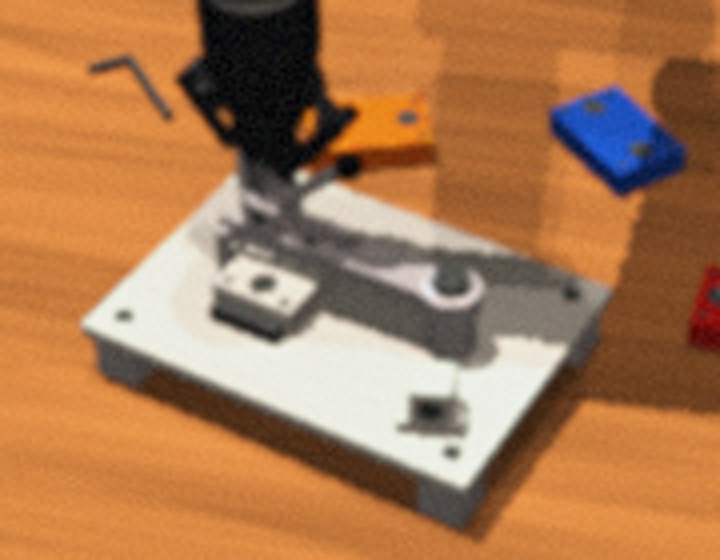

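The push met the stop at about 6.5 N, with the strap reading about 0 and the lever still raised. I'll back off and rise.

Emit:
send_rows(
  claw=[0,0,0,0,0,0,0,0,0,0],
  slide=[
    [0,0.6,0],
    [0,0.8,0],
    [0,0.6,0],
    [0,0,-2],
    [0,0,-3],
    [0,0,-3],
    [0,0,-3],
    [0,0,-1],
    [0,0,0],
    [0,0,0],
  ],
  twist=[
    [0,0,0],
    [0,0,0],
    [0,0,0],
    [0,0,0],
    [0,0,0],
    [0,0,0],
    [0,0,0],
    [0,0,0],
    [0,0,0],
    [0,0,0],
  ],
)

```text
time: 11.55
tcp_pos: [0.566, -0.0935, 0.3782]
eef_rot: [1.878, -2.509, -0.036]
ft_force: [-0.1, 0.1, -1.3]
opening: -0.0
```

```bash
python3 -c "
from h import *
where(); joints(); im=optics.get_image('wrist'); cv2.imwrite('pics/w3.png',im['color'])
for n in ['strap_pivot','strap_nose','lever_ball','lever_hinge','block','bearing']: print(n,lm(n,'wrist',im['pose'],2))
rows([(.072,0,0,.19)],[8])"
```

```text
tool a -0.002 r 0.1482 off 0.0451 tip 0.2052 f [-0.1  0.1 -1.3]
scene strap_nose 0.74 [ 0.6032 -0.1177  0.0944] a=0.014 r=0.161
scene lever_hinge 0.73 [ 0.7015  0.3874 -0.0026] a=2.996 r=0.355
scene lever_ball 0.7 [ 0.631  -0.0313  0.1605] a=0.001 r=0.070
strap_pivot [(0.69, array([0.649 , 0.0379, 0.0922]))]
strap_nose [(0.7, array([ 0.604 , -0.1192,  0.0955]))]
lever_ball [(0.96, array([ 0.63  , -0.0316,  0.1615])), (0.43, array([ 0.6192, -0.0794,  0.0406]))]
lever_hinge [(0.72, array([ 0.6119, -0.086 ,  0.108 ]))]
block [(0.89, array([ 0.6167, -0.0783,  0.045 ])), (0.85, array([ 0.5448,  0.2275, -0.0006]))]
bearing [(0.95, array([ 0.5179, -0.1277,  0.0433]))]
t 12.3 tcp [ 0.5664 -0.0936  0.3789] rv [ 1.879 -2.509 -0.035] f [0.  0.2 0.4] op -0.0
[-0.95, -0.56, 0.19] [0.003, 0.001, 0.0]
[-0.95, -0.56, 0.19] [0.003, 0.001, 0.0]
[-0.95, -0.56, 0.2] [0.003, 0.001, 0.0]
[-0.95, -0.56, 0.2] [0.003, 0.001, 0.0]
[-0.95, -0.56, 0.2] [0.003, 0.001, 0.0]
[-0.95, -0.56, 0.2] [0.003, 0.001, 0.0]
[-0.95, -0.56, 0.2] [0.003, 0.001, 0.0]
[-0.95, -0.55, 0.2] [0.003, 0.001, 0.0]
```

View pics/w3.png

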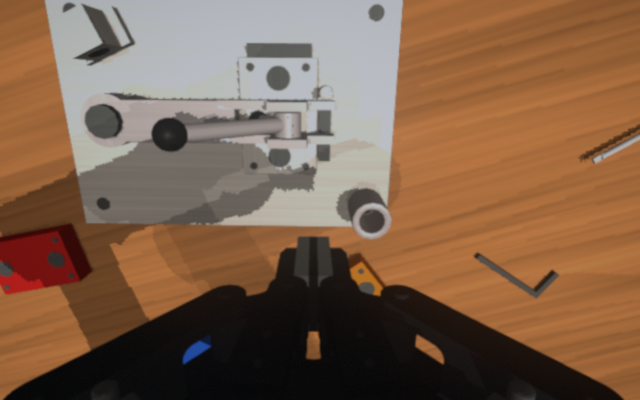

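The wrist view shows the strap over the block's middle, its tine touching the stop post at (325,92). The lever is raised with its ball at (168,134), and the bearing stands untouched at (370,215). Next I'll move over the ball.

Emit:
send_rows(
  claw=[0,0,0,0,0,0,0,0,0,0],
  slide=[
    [-0.95,-0.55,0.1],
    [-0.95,-0.55,0.1],
    [-0.95,-0.55,0.2],
    [-0.95,-0.55,0.2],
    [-0.95,-0.55,0.2],
    [-0.95,-0.55,0.2],
    [-0.95,-0.55,0.2],
    [-0.95,-0.55,0.2],
    [0,0,0],
    [0,0,0],
  ],
  twist=[
    [0.003,0,0],
    [0.003,0,0],
    [0.003,0,0],
    [0.003,0,0],
    [0.003,0,0],
    [0.003,0,0],
    [0.003,0,0],
    [0.003,0,0],
    [0,0,0],
    [0,0,0],
  ],
)

```text
time: 13.3
tcp_pos: [0.6367, -0.0259, 0.3627]
eef_rot: [-1.88, 2.507, 0.002]
ft_force: [0.1, -0.3, -0.0]
opening: -0.0004
```

```bash
python3 -c "
from h import *
where(); joints()
L=[.75,.6,.45,.3,.2,.1,0]
rows([(.13-.08*np.cos(l),0,0,.115+.08*np.sin(l)) for l in L],[3]+[2]*6)
im=optics.get_image('scene')['color'][160:300,220:400]; cv2.imwrite('pics/s4.png',cv2.resize(im,None,fx=4,fy=4,interpolation=cv2.INTER_CUBIC))"
```

```text
tool a -0.004 r 0.0634 off -0.0036 tip 0.1897 f [ 0.1 -0.3 -0. ]
scene strap_nose 0.63 [ 0.603  -0.1172  0.0924] a=0.016 r=0.161
scene lever_hinge 0.42 [ 0.6163 -0.085   0.1035] a=-0.009 r=0.126
scene lever_ball 0.74 [ 0.5173 -0.4457 -0.0008] a=-0.017 r=0.500
top strap_nose 0.68 [ 0.6037 -0.1157  0.091 ] a=0.014 r=0.159
top lever_hinge 0.47 [ 0.6148 -0.0916  0.1065] a=-0.012 r=0.133
top lever_ball 0.72 [ 0.515  -0.4492 -0.0011] a=-0.015 r=0.504
t 13.7 tcp [ 0.6364 -0.0264  0.3632] rv [-1.879e+00  2.507e+00  2.000e-03] f [-0.2  0.4  0.7] op -0.0002
[0.25, 0.13, 0.69] [-0.002, 0.003, 0.001]
[0.25, 0.13, 0.69] [-0.002, 0.003, 0.001]
[0.25, 0.12, 0.69] [-0.002, 0.003, 0.001]
[-0.37, -0.0, 0.47] [-0.0, -0.0, 0.0]
[-0.37, -0.0, 0.47] [-0.0, -0.0, 0.0]
[-0.3, 0.0, 0.52] [0.0, 0.0, 0.0]
[-0.3, 0.0, 0.52] [0.0, 0.0, -0.0]
[-0.22, -0.0, 0.56] [-0.0, 0.0, 0.0]
[-0.22, -0.0, 0.56] [-0.0, 0.0, 0.0]
[-0.1, -0.0, 0.39] [-0.0, 0.0, 0.0]
[-0.1, 0.0, 0.39] [-0.0, 0.0, -0.0]
[-0.06, -0.0, 0.4] [-0.0, 0.0, 0.0]
[-0.06, 0.0, 0.4] [-0.0, 0.0, 0.0]
[-0.02, 0.0, 0.4] [-0.0, 0.0, 0.0]
[-0.02, 0.0, 0.4] [-0.0, 0.0, -0.0]
```

View pics/s4.png

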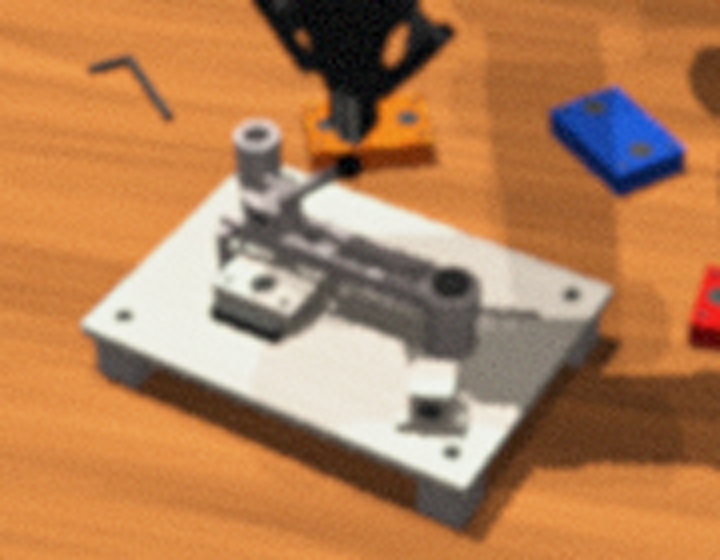

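The fingertips stand just above the ball (tips at about (352,135), ball at (348,165)). I'll centre them and follow the ball's arc down.

Emit:
send_rows(
  claw=[0,0,0,0,0,0,0,0,0,0],
  slide=[
    [0.3,0.1,0.4],
    [0.3,0.1,0.6],
    [0.15,0.1,0.7],
    [0,0,0.5],
    [-0.35,0,0.5],
    [-0.35,0,0.5],
    [-0.3,0,0.5],
    [-0.3,0,0.5],
    [-0.2,0,0.5],
    [-0.2,0,0.5],
  ],
  twist=[
    [0,0,0],
    [0,0,0],
    [0,0,0],
    [0,0,0],
    [0,0,0],
    [0,0,0],
    [0,0,0],
    [0,0,0],
    [0,0,0],
    [0,0,0],
  ],
)

```text
time: 14.75
tcp_pos: [0.6368, -0.0139, 0.3123]
eef_rot: [-1.875, 2.499, -0.002]
ft_force: [-2.1, 2.0, 5.5]
opening: 0.0001
```

```bash
python3 -c "
from h import *
where(); joints()
L=[.3,.2,.1,0]
rows([(.13-.08*np.cos(l),0,0,.115+.08*np.sin(l)) for l in L],[3,2,2,3])"
```

```text
tool a -0.005 r 0.0519 off -0.0004 tip 0.1393 f [-2.1  2.   5.5]
scene strap_nose 0.66 [ 0.606  -0.1202  0.0948] a=-0.007 r=0.163
scene lever_hinge 0.58 [ 0.62   -0.0852  0.0996] a=-0.038 r=0.125
scene lever_ball 0.58 [ 0.6352 -0.0135  0.1312] a=0.021 r=0.052
top strap_nose 0.62 [ 0.6047 -0.1139  0.0901] a=0.012 r=0.157
top lever_hinge 0.54 [ 0.6865 -0.3842 -0.0022] a=-0.372 r=0.422
top lever_ball 0.61 [ 0.6352 -0.0124  0.126 ] a=0.028 r=0.051
t 15.15 tcp [ 0.6366 -0.0148  0.3118] rv [-1.875e+00  2.501e+00 -1.000e-03] f [ 0.1 -1.  -1.3] op -0.0003
[0.03, 0.02, 0.01] [-0.003, 0.004, 0.001]
[0.03, 0.02, 0.01] [-0.003, 0.004, 0.001]
[0.03, 0.02, 0.01] [-0.003, 0.004, 0.001]
[-0.1, -0.0, 0.39] [-0.0, -0.0, 0.0]
[-0.1, 0.0, 0.39] [-0.0, -0.0, 0.0]
[-0.06, -0.0, 0.4] [0.0, 0.0, 0.0]
[-0.06, 0.0, 0.4] [0.0, 0.0, 0.0]
[-0.01, -0.0, 0.27] [0.0, 0.0, 0.0]
[-0.01, 0.0, 0.27] [0.0, 0.0, 0.0]
[-0.01, -0.0, 0.27] [0.0, 0.0, 0.0]
```

Lever is about 0.3 rad and following. I'll keep going down.

Emit:
send_rows(
  claw=[0,0,0,0,0,0,0,0,0,0],
  slide=[
    [0,0,0.4],
    [0,0,0.4],
    [-0.05,0,0.4],
    [-0.05,0,0.4],
    [-0.05,0,0.4],
    [-0.05,0,0.4],
    [0,0,0.4],
    [0,0,0.3],
    [0,0,0.3],
    [0,0,0.3],
  ],
  twist=[
    [0,0,0],
    [0,0,0],
    [0,0,0],
    [0,0,0],
    [0,0,0],
    [0,0,0],
    [0,0,0],
    [0,0,0],
    [0,0,0],
    [0,0,0],
  ],
)

```text
time: 16.15
tcp_pos: [0.6376, -0.01, 0.2874]
eef_rot: [-1.874, 2.49, -0.007]
ft_force: [-6.4, 2.9, 16.6]
opening: 0.0002
```

```bash
python3 -c "
from h import *
where(); joints()"
```

```text
tool a -0.008 r 0.0479 off 0.0001 tip 0.1144 f [-6.4  2.9 16.6]
scene strap_nose 0.64 [ 0.6046 -0.1192  0.0921] a=0.003 r=0.162
scene lever_hinge 0.45 [ 0.6166 -0.0841  0.1005] a=-0.009 r=0.125
scene lever_ball 0.56 [ 0.6168 -0.0872  0.1015] a=-0.017 r=0.128
top strap_nose 0.58 [ 0.6067 -0.1147  0.0912] a=-0.002 r=0.157
top lever_hinge 0.6 [ 0.6149 -0.0872  0.1092] a=-0.003 r=0.128
top lever_ball 0.51 [ 0.6344 -0.0086  0.1077] a=0.068 r=0.048
```

The tip is at 114 mm and the force has jumped to 17 N, which is the end stop. One more short press to be sure, then straight up.

Emit:
send_rows(
  claw=[0,0,0,0,0,0,0,0,0,0],
  slide=[
    [0,0,0.4],
    [0,0,0.4],
    [0,0,0.4],
    [0,0,-0.5],
    [0,0,-1],
    [0,0,-2],
    [0,0,-3],
    [0,0,-3],
    [0,0,-3],
    [0,0,-1],
  ],
  twist=[
    [0,0,0],
    [0,0,0],
    [0,0,0],
    [0,0,0],
    [0,0,0],
    [0,0,0],
    [0,0,0],
    [0,0,0],
    [0,0,0],
    [0,0,0],
  ],
)

```text
time: 17.55
tcp_pos: [0.6327, -0.0124, 0.4254]
eef_rot: [-1.877, 2.492, -0.009]
ft_force: [0.7, 0.2, 1.0]
opening: 0.0001
```

Emit:
send_rows(
  claw=[0,0,0,0,0,0,0,0,0,0],
  slide=[
    [0,3,-1],
    [0,3,-1],
    [0,3,-1],
    [0,3,0],
    [0,2,0],
    [0,0,0],
    [0,0,0],
    [0,0,0],
    [0,0,0],
    [0,0,0],
  ],
  twist=[
    [0,0,0],
    [0,0,0],
    [0,0,0],
    [0,0,0],
    [0,0,0],
    [0,0,0],
    [0,0,0],
    [0,0,0],
    [0,0,0],
    [0,0,0],
  ],
)

```text
time: 18.55
tcp_pos: [0.495, 0.0256, 0.4481]
eef_rot: [-1.875, 2.502, -0.003]
ft_force: [0.6, 0.9, 0.0]
opening: 0.0001
```

```bash
python3 -c "
from h import *
where(); joints()
im=optics.get_image('wrist')
for n in ['strap_nose','lever_ball','lever_hinge','block','bearing']: print(n,lm(n,'wrist',im['pose'],1))
im=optics.get_image('scene')['color'][160:300,220:400]; cv2.imwrite('pics/s5.png',cv2.resize(im,None,fx=4,fy=4,interpolation=cv2.INTER_CUBIC))"
```

```text
tool a -0.004 r 0.0538 off 0.1468 tip 0.2751 f [0.6 0.9 0. ]
scene lever_hinge 0.67 [ 0.6159 -0.0867  0.1055] a=-0.009 r=0.128
scene lever_ball 0.72 [ 0.6352 -0.0089  0.1083] a=0.050 r=0.048
top lever_hinge 0.57 [ 0.6103 -0.0883  0.1084] a=0.028 r=0.131
top lever_ball 0.45 [ 0.6398 -0.0086  0.1062] a=-0.042 r=0.046
strap_nose [(0.69, array([ 0.6075, -0.1188,  0.0924]))]
lever_ball []
lever_hinge []
block [(0.94, array([ 0.3776,  0.1054, -0.0027]))]
bearing [(0.55, array([ 0.5197, -0.1287,  0.0422]))]
```

View pics/s5.png

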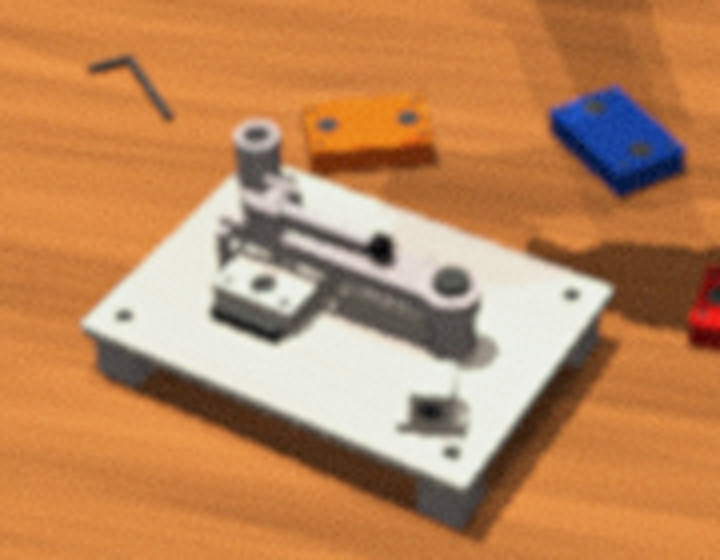

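The lever lies flat along the strap, with the ball at (380,248) and a measured height of 106–108 mm. The strap is at its stop and the robot is clear, so I'll hand in.

```bash
python3 -c "
from h import *
print(order.hand_in())"
```

```text
the job is handed in; nothing more can be done
None
```

The block is clamped and the job is handed in, at about 19 s of the 50 s allowed; no verdict was reported.

- **Strap:** I pushed it round with the side of the closed fingers until it met its stop post, where the force rose to about 6.5 N. The lever was still raised then. Afterwards the nose measured within 0.02 rad of home.
- **Lever:** I then pressed the ball down along its arc. It met the end stop at about 17 N with the fingertips at 114 mm, and I pressed slightly further. With the arm withdrawn, the ball measured 106–108 mm high against 106 mm nominal, so the lever stays fully down.
- **Last checks:** The arm was clear, with no contact force beyond noise. In the last picture the block looks seated and the bearing and the other items in view look undisturbed. The bearing measured within a few mm of its first position.

**Not confirmed:** The toe's force on the block could not be measured directly; I inferred it from the lever's end position. The last wrist view did not detect the lever or the block. My last measurement of the block came after the strap was home and before the lever went down. It agreed with the start to about 4 mm, which is within measuring error. Late strap angles from the lever points scattered by up to 0.05 rad. The scene and top cameras did not report the nose in the final check, but the wrist camera did, placing it at home.

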